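# Pulley held over the alternator shaft

### The arm

A 6-joint arm with a two-finger parallel gripper is mounted at the origin on the work surface. World frame = base frame: x ahead of the robot, y to its left, z up, the work surface at z = 0. Lengths are in mm, angles in rad, forces in N, time in s.
With the tool pointing down it reaches from about 325 to 750 mm from the base axis. Payload 7.6 kg.
Tool frame: the origin (TCP) lies midway between the tips of the shut fingers; the grasp point (between the pads) lies grip_depth behind it (grip_depth is the distance from the TCP to the grasp point, in mm); x points along the fingers, z is the direction in which the jaws open and shut, and the axes are right-handed (so a half turn about x gives the same grasp; the last joint's range is limited). The gripper opens to 85 mm and grips with 20 to 120 N. Pads are 22 mm wide; open, the fingers measure 114 mm over their backs; the gripper's body (76 mm by 85 mm) begins 54 mm behind the grasp point. The pads swing forward as they close: fully open they stand 13 mm farther back than shut.
Start: joints at [1.152, 0.052, 1.401, -0, 1.689, -0.07], TCP at [179.415, 493.415, 208.023] pointing down, gripper open.
Joint ranges: [-2.9, 2.9], [-0.91, 2.17], [0.12, 2.37], [-1.06, 4.2], [0.26, 2.73], [-2.93, 2.93]. Speed limits (rad/s): [2.57, 2.57, 3.01, 3.14, 3.14, 3.14].

### API

Orientations are given as a 3x3 rotation matrix whose columns are the frame's x, y, z axes.
In Python, from workcell import * gives the robot as it stands. The module is installed in compiled form; this text tells all that it offers.
- The arm moves only by the tool play_rows, never from a script. Its argument "commands" is a list of rows, each an object of numbers: "tx", "ty", "tz": the shift along the world's x, y, z in m; "turn": the turn about the world's z in rad; "hand": the opening, from 0 (shut) to 1 (fully open). In form: [{"tx": .., "ty": .., "tz": .., "turn": .., "hand": ..}, ...]. A call has 1 to 10 rows; each row shifts and turns the commanded pose from where the row before left it; what a row does not reach is not made up. A row lasts 1/8 s, in which the tool goes at most 62.5 mm and 10.7 degrees, less where a joint would pass 70% of its speed; a pose out of reach is approached as far as the arm can. A call with a gripper value outside its range is refused whole. The fingers move at their own pace and stop on an object; the grip force is fixed at half the most. Time passes only in rows, so rows that do not move let the fingers close. It gives the time, the measured TCP pose, the force and the opening at its end, in the units of the state.
- get_state(): the state, without advancing time (a new reading comes with each control period).
- snapshot(name): name is "scene" or "top" or "wrist"; returns the picture (420x560x3 uint8, red, green, blue); there is no depth.
- camera_info(name): a dict with "K" (3x3 intrinsics, pixels), "origin" and "orientation" of the camera in the world. Camera axes: x right, y up, looking along -z (the intrinsics and any distortion apply to the point x, -y, -z); pixel columns grow to the right and rows downward; lengths in mm; the calibration is good to about 2 mm. A picture is of the moment at which its call begins: read the wrist's pose just before it. camera_info takes no time and is no camera call; for the wrist camera it gives the pose at the moment of the call.
- hand_in(): hands the job in, once; it reports no verdict.
Trained networks look in the newest picture that a camera, given by its name, has taken for a name from the list of things; names that differ only in an ending like _2 or _b are one class to them, and where a whole thing is asked for, a point or a joint stands for the part that bears it (a point fixed in the world has none). Each returns a list of dicts, best first, with "score" (0 to 1); they miss things now and then, are a little off and sometimes report something else, mostly with a low value. They report only what shows in the picture. A call takes as long as a camera call. They do not tell look-alikes from the thing itself.
- spot_in(camera, label): "rect" ([left, top, right, bottom] in pixels, round what is visible of it).
- place_of(camera, label): "location" ([row, column] in pixels: a listed point, or the origin of a listed thing).
The state is a dict: "time": time; "joints": joint angles; "joint_velocities": joint speeds; "joint_efforts": joint torques, N m; "tcp_pos": TCP position; "orientation": TCP orientation; "ft_force": force on the tool from outside, world axes, zero at the start; "wrist_torque": the same for the moment, N m; "opening": finger opening in mm.
Only numpy, scipy, OpenCV 4.12 (cv2) and the standard library are available. Lean on these libraries where they do the work, as an engineer would, in place of code of your own. Each camera call takes 0.05 s, during which the arm holds its last target. There are 200 camera calls.

### The job

Push the carriage with the upright alternator along its slide by the black handle until it clicks into the next station, the middle one of the slide. Then pick up the tall ribbed pulley, carry it over the cans and the rest of the clutter without knocking anything, and hold it level right above the alternator's shaft, its bore lined up with the shaft and its underside about 8 mm clear of the shaft's tip, so that I can brush paste on the shaft. Do not put it on or let go: finish while holding it there, still and not touching the alternator.

Things in the scene. Friction and masses are not known exactly. Their poses are not given: they have to be found in the camera images.
- slide: Low aluminium assembly slide with two rails and a carriage, 450 x 165 mm, fixed. Origin: on the bench under its middle, where the shaft axis stands at the middle station. +y: direction of travel, from the loading end (right, seen from the robot) to the far station (left); +x across it, away from the robot. The carriage needs 1 to 3 N to move, up to 15 N over a detent ridge, and stays where left.
- carriage (a joint): Travel of the carriage along the slide's +y, in m: 0 at the loading end, 0.130 in the detent of the middle station, 0.260 in that of the far station (stop at 0.270). A spring ball drops between two ridges on the strip nearest the robot and pulls the carriage in over the last 4 mm on either side. Starts between 0 and 0.045.
- push_handle (a point): Point on the axis of the push handle, an upright round black grip, 28 mm in diameter, at the carriage's edge nearest the robot, 115 mm from the shaft axis. The point is 120 mm above the bench; the grip runs from 55 to 145 mm. The alternator (117 mm diameter, body up to 142 mm high, then shaft) begins 56 mm from the grip's axis on the far side. Moves with the carriage; axes as the slide's.
- shaft_nose (a point): Centre of the top end of the alternator's upright shaft, 192 mm above the bench. The shaft has a threaded nose, 14 mm in diameter and 22 mm long, on a 22 mm journal. It moves with the carriage. Axes as those of the slide, z up.
- pulley_center (a point): Centre, half-way up, of the ribbed pulley to be fitted: plain steel, 60 mm in diameter, 34 mm high, with fine grooves round its rim and a 24 mm through bore, about 0.35 kg, lying flat on the bench to the left with its bore upright, so the centre is 17 mm above its underside. Its z axis is the bore axis.
- vee_pulley_center (a point): Centre of another pulley that is not wanted: plain steel, 74 mm in diameter but only 22 mm high, with one wide V-groove, lying flat on the bench; it and the ribbed pulley may be in each other's place. Leave it alone.
- spray_can_a_center (a point): Centre of an upright black spray can with a black cap, 65 mm in diameter, 188 mm high, between the pulleys and the slide (point 94 mm above the bench). Leave it alone.
- spray_can_b_center (a point): Centre of a like spray can with a white cap, 65 mm in diameter, 188 mm high (point 94 mm above the bench). Leave it alone.
- carton: Closed cardboard carton, 75 x 130 x 65 mm high (long along its y axis), origin at the centre of its underside. Leave it alone.
- paste_jar: Jar of assembly paste, 60 mm in diameter, 73 mm high, origin at the centre of its underside. Leave it alone.
- spanner: Flat steel spanner, 190 mm long along its x axis, 8 mm thick, lying on the bench between robot and slide, origin at its middle. Leave it alone.
There are look-alikes about, which are no part of the job. What is shaped like the part that bears pulley_center but blue, brown or turquoise is not meant.

How it is judged:
By the outcome, as a careful person would: the job done as asked, in the order asked, and still so for the second after the job is handed in, while the arm keeps its last pose, push and grip.
It also fails if it takes over 61 s, if anything falls off the work surface, if the arm or the gripper's body presses on something with over 40 N, if the wrist force passes 120 N, or if a joint passes its speed limit or range.

## Working session

There is one attempt and no reset: what is moved stays moved. The work goes in short steps, Python scripts to look and compute and a tool call to move; the robot and the scene stay as the last step left them, time stands still between calls to the robot, and variables do not carry over. Pictures are saved under pics/ and viewed, about 8 in all and at most 12, crops included, and the job is handed in when it is done.

Besides the shell and the picture viewer there is one more tool, called as name(argument=value, ...) on one line, values as JSON. play_rows: Moves the arm, as the interface text tells. Its arguments: {"type":"object","properties":{"commands":{"type":"array"}},"required":["commands"]}

```bash
mkdir -p pics; cat > h.py <<'E'
from workcell import *
import numpy as np, cv2
def ray(cam,rc):
    c=camera_info(cam);K=np.array(c["K"],float);R=np.array(c["orientation"]);o=np.array(c["origin"],float)
    d=np.linalg.inv(K)@[rc[1],rc[0],1.];d=R@[d[0],-d[1],-d[2]]
    return o,d
def at(cam,rc,z):
    o,d=ray(cam,rc);return o+d*(z-o[2])/d[2]
def proj(cam,p):
    c=camera_info(cam);K=np.array(c["K"],float);R=np.array(c["orientation"]);o=np.array(c["origin"],float)
    q=R.T@(np.array(p,float)-o);u=K@[q[0],-q[1],-q[2]];return u[1]/u[2],u[0]/u[2]
def save(cam,name):
    im=snapshot(cam);cv2.imwrite("pics/"+name+".png",cv2.cvtColor(im,cv2.COLOR_RGB2BGR));return im
E
python3 - <<'E'
from h import *
s=get_state();print({k:np.round(s[k],3).tolist() for k in s})
a=save("scene","scene");b=save("top","top")
for cam in("scene","top"):
    c=camera_info(cam);print(cam,{k:np.round(c[k],2).tolist() for k in c})
    for l,z in(("push_handle",120),("shaft_nose",192),("pulley_center",17),("vee_pulley_center",11),("spray_can_a_center",94),("carton",0),("paste_jar",0),("spanner",0),("slide",0)):
        for r in place_of(cam,l)[:3]:print(l,round(r["score"],2),np.round(r["location"],1),np.round(at(cam,r["location"],z),1))
E
```

```text
{'time': 0.0, 'joints': [1.152, 0.053, 1.402, -0.0, 1.689, -0.07], 'joint_velocities': [-0.001, 0.001, 0.001, -0.002, 0.002, -0.001], 'joint_efforts': [-0.0, -38.166, -36.019, -0.0, 0.006, -0.0], 'tcp_pos': [179.285, 493.081, 207.174], 'orientation': [[-0.001, -0.94, 0.342], [-0.001, 0.342, 0.94], [-1.0, 0.0, -0.002]], 'ft_force': [0.378, -0.055, -0.253], 'wrist_torque': [0.056, -0.007, -0.068], 'opening': 85.438}
scene {'K': [[382.83, 0.0, 283.39], [0.0, 382.83, 213.58], [0.0, 0.0, 1.0]], 'origin': [1013.19, 96.08, 956.65], 'orientation': [[-0.07, -0.83, 0.56], [1.0, -0.06, 0.04], [0.0, 0.56, 0.83]]}
push_handle 0.84 [223.5 178.3] [ 504.2 -212.1  120. ]
shaft_nose 0.74 [249.6 158.6] [ 620.2 -214.2  192. ]
shaft_nose 0.56 [211.3 317.6] [488.7 141.9 192. ]
shaft_nose 0.26 [234.  390.7] [539.9 312.8 192. ]
pulley_center 0.78 [204.9 394.7] [328.2 382.8  17. ]
pulley_center 0.77 [181.7 399.9] [237.3 407.   17. ]
pulley_center 0.76 [203.9 356. ] [333.2 267.   17. ]
vee_pulley_center 0.73 [285.9 395.3] [587.8 363.   11. ]
spray_can_a_center 0.74 [226.1 333.9] [465.9 192.1  94. ]
carton 0.9
[... 238 characters left out ...]
0.0, 0.0, 1.0]], 'origin': [265.43, 63.32, 1282.01], 'orientation': [[0.02, 0.98, -0.17], [-1.0, 0.02, 0.01], [0.01, 0.17, 0.98]]}
push_handle 0.6 [195.3 400.9] [ 505.8 -224.   120. ]
shaft_nose 0.72 [140.  406.1] [ 615.8 -220.3  192. ]
pulley_center 0.95 [229.4 151.4] [427.4 370.   17. ]
pulley_center 0.92 [270.3 142.8] [326.7 384.5  17. ]
pulley_center 0.79 [266.6 194.2] [338.3 260.   17. ]
vee_pulley_center 0.75 [160.3 163.4] [605.7 352.3  11. ]
spray_can_a_center 0.93 [207.6 219.5] [472.4 195.7  94. ]
carton 0.86 [122.7 218.4] [712.8 218.1   0. ]
paste_jar 0.96 [255.8 237.4] [368.2 156.8   0. ]
spanner 0.57 [252.5 322. ] [380.8 -53.5   0. ]
slide 0.56 [160.9 343. ] [ 617.7 -106.2    0. ]
```

View pics/top.png

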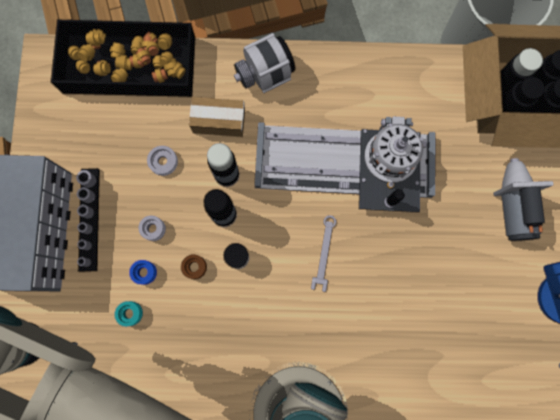

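View pics/scene.png

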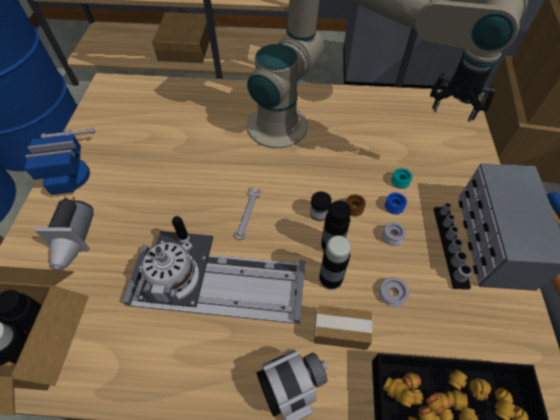

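Top view: the grey narrow-ring pulley (60 mm candidate) is at row 228, col 151. The larger vee is at (160,162), the cans at (207,219) and (165,222), and the handle at about (197,397). I'll zoom in on the slide and both pulleys for yaw and identity.

```bash
python3 - <<'E'
from h import *
import workcell
print(getattr(workcell,"grip_depth",None),[n for n in dir(workcell) if not n.startswith('_')])
t=cv2.imread("pics/top.png")
a=cv2.resize(t[110:220,250:440],None,fx=4,fy=4,interpolation=cv2.INTER_CUBIC)
b=cv2.resize(t[140:250,130:190],None,fx=1,fy=1)
cv2.imwrite("pics/slide.png",a)
s=cv2.imread("pics/scene.png")
p=[cv2.resize(i,(395,395),interpolation=cv2.INTER_CUBIC) for i in (t[140:240+5,125:230],s[205:310,320:425])]
cv2.imwrite("pics/pul.png",np.hstack(p))
E
```

```text
18.700000000000003 ['IKError', 'camera_info', 'get_state', 'grip_depth', 'hand_in', 'place_of', 'snapshot', 'spot_in']
```

View pics/slide.png

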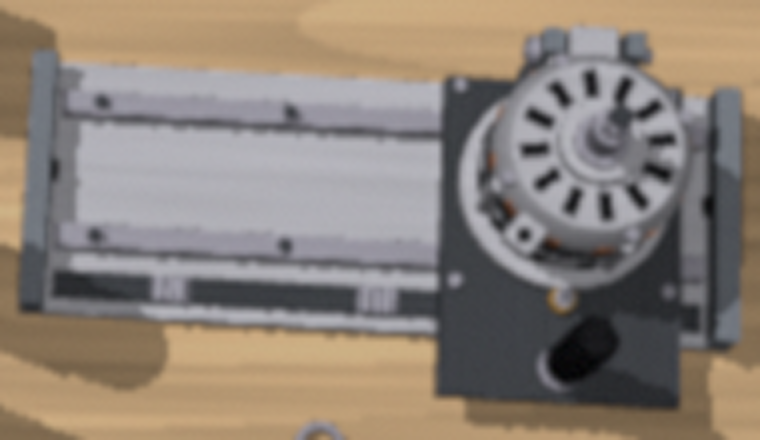

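View pics/pul.png

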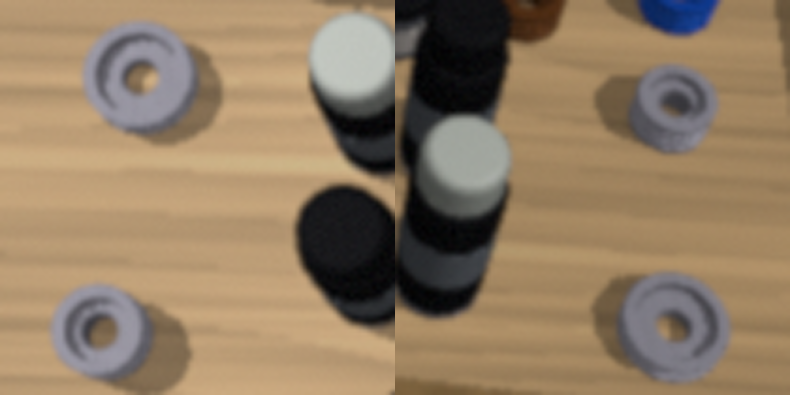

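The lower-left pulley (top crop at 100,330) is the taller, narrower one with the finely grooved rim, so it is the ribbed pulley. The upper one is the wide vee. The slide crop shows the handle top at (598,335), the ridges at (168,290) and (377,300), and the slide sloping about 0.055 in the image.

```bash
python3 - <<'E'
from h import *
f=lambda x,y,z:at("top",(110+(y)/4-.4,250+x/4-.4),z)
def yaw(p,q):
    d=p-q;return np.arctan2(-d[0],d[1])
for a,b,z in(((45,50),(727,90),35),((22,308),(738,345),35),((70,68),(440,82),15),((100,102),(291,113),30),((95,235),(285,245),30),((168,290),(377,300),20),((438,393),(678,405),50),((445,78),(678,92),50)):
    p,q=f(*a,z),f(*b,z);print(np.round(p,1),np.round(q,1),round(float(yaw(p,q)),4),np.linalg.norm(p-q).round(1))
print("handle top",f(598,335,145),"base",f(558,372,52))
def tri(a,b):
    (o1,d1),(o2,d2)=ray("top",a),ray("scene",b)
    A=[];c=[]
    s=0;t=0
    for o,d in((o1,d1),(o2,d2)):
        d=d/np.linalg.norm(d);P=np.eye(3)-np.outer(d,d);s=s+P;t=t+P@o
    return np.linalg.solve(s,t)
print("nose",tri((140,406.1),(249.6,158.6)),"handle",tri((195.3,400.9),(223.5,178.3)),"pulley tri",tri((229.4,151.4),(234,390.7+3)))
s=f(0,0,0)
for z in(0,17,34):print(at("scene",(234,393.7),z),at("top",(229.4,151.4),z))
E
```

```text
[704.7 106.6  35. ] [ 688.6 -325.8   35. ] -0.0374 432.7
[537.4 116.4  35. ] [ 523.9 -327.4   35. ] -0.0304 444.1
[700.1  90.9  15. ] [ 696.3 -147.1   15. ] -0.0157 238.1
[672.9  71.1  30. ] [668.5 -50.   30. ] -0.0363 121.1
[586.2  72.3  30. ] [582.5 -46.7  30. ] -0.0313 119.1
[554.2  25.8  20. ] [ 550.8 -105.6   20. ] -0.0264 131.4
[ 486.9 -138.7   50. ] [ 482.7 -284.9   50. ] -0.0287 146.3
[ 687.1 -144.4   50. ] [ 681.4 -290.3   50. ] -0.0389 146.0
handle top [ 505.08043524 -213.83328349  145.        ] base [ 501.12774185 -211.6153423    52.        ]
nose [ 617.06945101 -219.34805642  185.93447712] handle [ 504.5480071  -217.89655561  120.77558825] pulley tri [428.10984944 371.76297932  12.24725022]
[420.47373323 375.92835391   0.        ] [429.62460381 374.15660065   0.        ]
[431.00643982 370.95533661  17.        ] [427.44733908 370.03476483  17.        ]
[441.53914641 365.98231932  34.        ] [425.27007436 365.91292902  34.        ]
```

play_rows(commands=[{"tx": 0, "ty": 0, "tz": 0.046, "turn": 0.159, "hand": 1}, {"tx": 0, "ty": 0, "tz": 0.046, "turn": 0.158, "hand": 1}, {"tx": 0.016, "ty": -0.035, "tz": 0, "turn": 0, "hand": 1}, {"tx": 0.016, "ty": -0.035, "tz": 0, "turn": 0, "hand": 1}, {"tx": 0.016, "ty": -0.035, "tz": 0, "turn": 0, "hand": 1}, {"tx": 0.016, "ty": -0.035, "tz": 0, "turn": 0, "hand": 1}, {"tx": 0.016, "ty": -0.035, "tz": 0, "turn": 0, "hand": 1}, {"tx": 0.016, "ty": -0.035, "tz": 0, "turn": 0, "hand": 1}, {"tx": 0.016, "ty": -0.035, "tz": 0, "turn": 0, "hand": 1}, {"tx": 0.016, "ty": -0.035, "tz": 0, "turn": 0, "hand": 1}])

```text
time: 2.25
tcp_pos: [307.7, 212.3, 300.2]
orientation: [[0.001, -0.999, 0.032], [0.0, 0.032, 0.999], [-1.0, -0.001, 0.0]]
ft_force: [0.4, -0.0, 0.4]
opening: 85.5
```

play_rows(commands=[{"tx": 0.016, "ty": -0.035, "tz": 0, "turn": 0, "hand": 0.6}, {"tx": 0.016, "ty": -0.035, "tz": 0, "turn": 0, "hand": 0.6}, {"tx": 0.016, "ty": -0.035, "tz": 0, "turn": 0, "hand": 0.6}, {"tx": 0.016, "ty": -0.035, "tz": 0, "turn": 0, "hand": 0.6}, {"tx": 0.016, "ty": -0.035, "tz": 0, "turn": 0, "hand": 0.6}, {"tx": 0.016, "ty": -0.035, "tz": 0, "turn": 0, "hand": 0.6}, {"tx": 0.016, "ty": -0.035, "tz": 0, "turn": 0, "hand": 0.6}, {"tx": 0.016, "ty": -0.035, "tz": 0, "turn": 0, "hand": 0.6}, {"tx": 0.016, "ty": -0.035, "tz": 0, "turn": 0, "hand": 0.6}, {"tx": 0, "ty": 0, "tz": 0, "turn": 0, "hand": 0.6}])

```text
time: 3.5
tcp_pos: [451.7, -103.3, 299.3]
orientation: [[-0.001, -0.999, 0.035], [0.0, 0.035, 0.999], [-1.0, 0.001, 0.0]]
ft_force: [0.3, 0.6, -0.3]
opening: 50.9
```

```bash
python3 - <<'E'
from h import *
save("wrist","w1")
s=get_state();print({k:np.round(s[k],3).tolist() for k in ("tcp_pos","orientation","opening","ft_force")})
c=camera_info("wrist");print({k:np.round(c[k],2).tolist() for k in c})
for l,z in(("push_handle",120),("shaft_nose",192),("slide",0)):
    for r in place_of("wrist",l)[:2]:print(l,round(r["score"],2),np.round(r["location"],1),np.round(at("wrist",r["location"],z),1))
E
```

```text
{'tcp_pos': [451.413, -102.174, 299.627], 'orientation': [[-0.001, -0.999, 0.034], [0.001, 0.034, 0.999], [-1.0, 0.001, 0.001]], 'opening': 51.495, 'ft_force': [-0.203, -0.641, 0.264]}
{'K': [[305.24, 0.0, 276.1], [0.0, 305.24, 214.84], [0.0, 0.0, 1.0]], 'origin': [380.57, -98.91, 466.79], 'orientation': [[0.03, -0.96, -0.28], [1.0, 0.03, 0.01], [0.0, -0.28, 0.96]]}
push_handle 0.59 [235.1 184.1] [ 501.8 -213.   120. ]
slide 0.81 [275.  277.8] [ 620.5 -102.1    0. ]
```

View pics/w1.png

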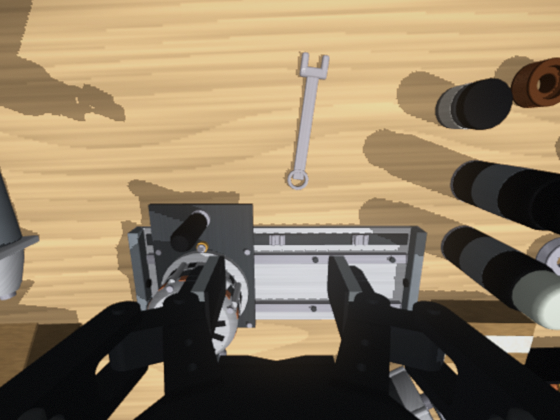

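The wrist view shows the handle top at (218,200) and its base at (243,182). The ridges are at (240,277) for the middle station and (240,361) for the far one. The handle is at about (503.5,-214), and its target is about (507,-103).

play_rows(commands=[{"tx": 0.018, "ty": -0.037, "tz": 0, "turn": 0, "hand": 0.6}, {"tx": 0.018, "ty": -0.037, "tz": 0, "turn": 0, "hand": 0.6}, {"tx": 0.016, "ty": -0.0375, "tz": 0, "turn": 0, "hand": 0.6}, {"tx": 0, "ty": 0, "tz": -0.04, "turn": 0, "hand": 0.6}, {"tx": 0, "ty": 0, "tz": -0.04, "turn": 0, "hand": 0.6}, {"tx": 0, "ty": 0, "tz": -0.04, "turn": 0, "hand": 0.6}, {"tx": 0, "ty": 0, "tz": 0, "turn": 0, "hand": 0.6}])

```text
time: 4.58
tcp_pos: [502.0, -211.5, 177.2]
orientation: [[-0.006, -1.0, 0.031], [0.003, 0.031, 1.0], [-1.0, 0.006, 0.003]]
ft_force: [0.1, 0.6, 0.6]
opening: 51.1
```

```bash
python3 - <<'E'
from h import *
save("wrist","w2")
s=get_state();print({k:np.round(s[k],3).tolist() for k in ("tcp_pos","opening","ft_force")})
for l,z in(("push_handle",120),("shaft_nose",192)):
    for r in place_of("wrist",l)[:2]:print(l,round(r["score"],2),np.round(r["location"],1),np.round(at("wrist",r["location"],z),1))
E
```

```text
{'tcp_pos': [503.16, -212.165, 180.123], 'opening': 50.93, 'ft_force': [0.471, -0.135, 1.478]}
push_handle 0.7 [221.9 273.2] [ 504.5 -214.1  120. ]
```

View pics/w2.png

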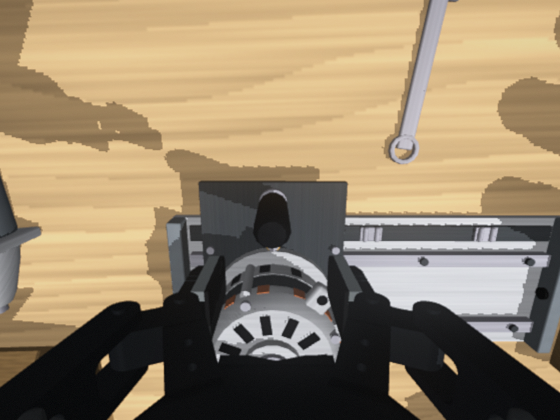

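The handle (row 235, col 270) stands midway between the fingers. I'll descend, narrow the gap and begin pushing.

play_rows(commands=[{"tx": 0, "ty": -0.001, "tz": -0.04, "turn": 0, "hand": 0.6}, {"tx": 0.001, "ty": 0, "tz": -0.038, "turn": 0, "hand": 0.6}, {"tx": 0, "ty": 0, "tz": 0, "turn": 0, "hand": 0.43}, {"tx": 0, "ty": 0, "tz": 0, "turn": 0, "hand": 0.43}, {"tx": 0, "ty": 0, "tz": 0, "turn": 0, "hand": 0.43}])

```text
time: 5.35
tcp_pos: [505.6, -214.7, 104.8]
orientation: [[0.004, -0.999, 0.032], [-0.002, 0.032, 0.999], [-1.0, -0.004, -0.002]]
ft_force: [0.6, 0.1, 0.8]
opening: 36.5
```

play_rows(commands=[{"tx": 0, "ty": 0.008, "tz": 0, "turn": 0, "hand": 0.43}, {"tx": 0.0003, "ty": 0.01, "tz": 0, "turn": 0, "hand": 0.43}, {"tx": 0.0003, "ty": 0.01, "tz": 0, "turn": 0, "hand": 0.43}, {"tx": 0.0003, "ty": 0.01, "tz": 0, "turn": 0, "hand": 0.43}, {"tx": 0.0003, "ty": 0.01, "tz": 0, "turn": 0, "hand": 0.43}, {"tx": 0.0003, "ty": 0.01, "tz": 0, "turn": 0, "hand": 0.43}, {"tx": 0.0003, "ty": 0.01, "tz": 0, "turn": 0, "hand": 0.43}])

```text
time: 6.22
tcp_pos: [506.3, -145.4, 102.1]
orientation: [[0.0, -0.999, 0.032], [0.0, 0.032, 0.999], [-1.0, -0.0, 0.0]]
ft_force: [0.9, -2.6, 1.3]
opening: 36.8
```

play_rows(commands=[{"tx": 0.0003, "ty": 0.008, "tz": 0, "turn": 0, "hand": 0.43}, {"tx": 0.0003, "ty": 0.008, "tz": 0, "turn": 0, "hand": 0.43}, {"tx": 0.0003, "ty": 0.008, "tz": 0, "turn": 0, "hand": 0.43}, {"tx": 0.0002, "ty": 0.006, "tz": 0, "turn": 0, "hand": 0.43}, {"tx": 0, "ty": 0.003, "tz": 0, "turn": 0, "hand": 0.43}])

```text
time: 6.85
tcp_pos: [507.2, -112.4, 101.9]
orientation: [[-0.0, -1.0, 0.031], [0.001, 0.031, 1.0], [-1.0, 0.0, 0.001]]
ft_force: [0.5, -0.7, 0.9]
opening: 36.9
```

play_rows(commands=[{"tx": 0, "ty": 0.0015, "tz": 0, "turn": 0, "hand": 0.43}, {"tx": 0, "ty": 0.0015, "tz": 0, "turn": 0, "hand": 0.43}])

```text
time: 7.1
tcp_pos: [507.3, -111.4, 101.9]
orientation: [[0.0, -0.999, 0.033], [-0.002, 0.033, 0.999], [-1.0, -0.0, -0.002]]
ft_force: [0.7, -9.3, -3.1]
opening: 37.0
```

play_rows(commands=[{"tx": 0, "ty": 0.0015, "tz": 0, "turn": 0, "hand": 0.43}, {"tx": 0, "ty": 0.0015, "tz": 0, "turn": 0, "hand": 0.43}])

```text
time: 7.35
tcp_pos: [507.3, -110.6, 101.9]
orientation: [[0.001, -0.999, 0.034], [-0.007, 0.034, 0.999], [-1.0, -0.001, -0.006]]
ft_force: [1.9, -19.6, -4.7]
opening: 36.4
```

play_rows(commands=[{"tx": 0, "ty": 0.0015, "tz": 0, "turn": 0, "hand": 0.43}, {"tx": 0, "ty": 0.0015, "tz": 0, "turn": 0, "hand": 0.43}])

```text
time: 7.6
tcp_pos: [507.4, -109.8, 101.9]
orientation: [[0.001, -0.999, 0.036], [-0.011, 0.036, 0.999], [-1.0, -0.001, -0.01]]
ft_force: [3.5, -27.8, -6.3]
opening: 36.6
```

```bash
python3 - <<'E'
from h import *
t=save("top","t2")[110:220,250:440]
cv2.imwrite("pics/t2c.png",cv2.cvtColor(cv2.resize(t,None,fx=4,fy=4,interpolation=cv2.INTER_CUBIC),cv2.COLOR_RGB2BGR))
s=get_state();print({k:np.round(s[k],3).tolist() for k in ("time","tcp_pos","opening","ft_force")})
for c in("top","scene"):
  if c=="scene":snapshot(c)
  for l,z in(("push_handle",120),("shaft_nose",192)):
    for r in place_of(c,l)[:2]:print(l,round(r["score"],2),np.round(r["location"],1),np.round(at(c,r["location"],z),1))
E
```

```text
{'time': 7.65, 'tcp_pos': [507.394, -109.766, 101.857], 'opening': 36.5, 'ft_force': [2.482, -23.655, -4.781]}
push_handle 0.85 [192.2 357.6] [ 510.9 -124.   120. ]
push_handle 0.63 [257.  235.9] [355.8 151.4 120. ]
shaft_nose 0.81 [137.7 363.8] [ 618.9 -126.9  192. ]
push_handle 0.95 [227.7 216.5] [ 509.5 -111.5  120. ]
shaft_nose 0.65 [252.9 202.9] [ 621.1 -112.8  192. ]
```

View pics/t2c.png

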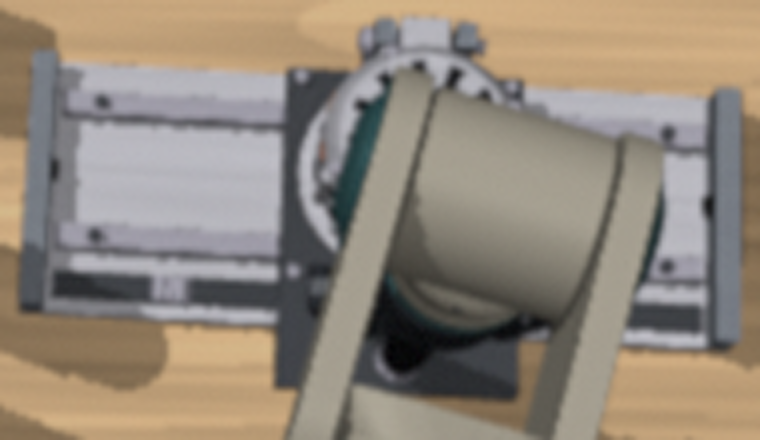

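The top view shows the carriage edge moved from crop col 438 to 277 (about 98 mm), with the arm hiding the rest. The force is 24–28 N, more than the 15 N stated, so I'll check for an obstruction before pushing harder.

```bash
python3 - <<'E'
from h import *
s=get_state();print({k:np.round(s[k],3).tolist() for k in ("time","tcp_pos","opening","ft_force","wrist_torque","joint_efforts")})
t=save("scene","s2")[150:320,110:330]
a=cv2.resize(t,(480,371),interpolation=cv2.INTER_CUBIC)
w=save("wrist","w3")[150:420,150:450];w=cv2.resize(w,(310,279))
o=np.zeros((371,790,3),np.uint8);o[:,:480]=a;o[:279,480:]=w
cv2.imwrite("pics/c3.png",cv2.cvtColor(o,cv2.COLOR_RGB2BGR))
E
```

```text
{'time': 7.9, 'tcp_pos': [507.388, -109.62, 101.863], 'opening': 36.583, 'ft_force': [2.682, -24.957, -5.562], 'wrist_torque': [-3.873, -0.442, 0.05], 'joint_efforts': [11.857, -40.622, -33.414, 5.994, 2.484, 0.072]}
```

View pics/c3.png

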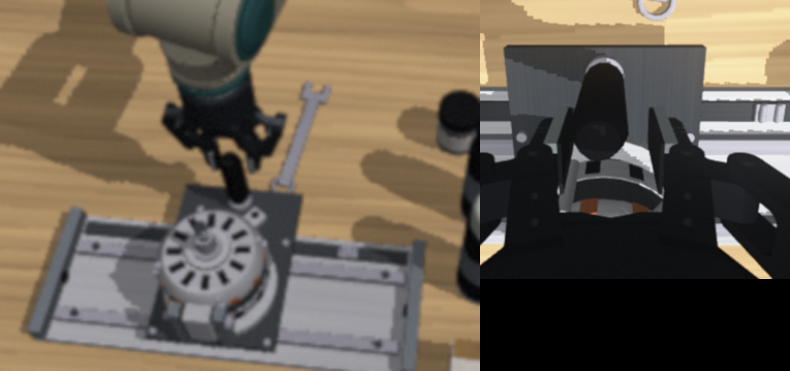

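Nothing is obstructing: only the right finger touches the handle. I'll carry on gently over the ridge.

play_rows(commands=[{"tx": 0, "ty": 0.001, "tz": 0, "turn": 0, "hand": 0.43}, {"tx": 0, "ty": 0, "tz": 0, "turn": 0, "hand": 0.43}])

```text
time: 8.25
tcp_pos: [507.5, -105.3, 101.9]
orientation: [[0.001, -0.999, 0.034], [-0.003, 0.034, 0.999], [-1.0, -0.001, -0.003]]
ft_force: [2.4, -4.8, -1.3]
opening: 36.6
```

play_rows(commands=[{"tx": 0, "ty": 0.001, "tz": 0, "turn": 0, "hand": 0.43}, {"tx": 0, "ty": 0, "tz": 0, "turn": 0, "hand": 0.43}])

```text
time: 8.5
tcp_pos: [507.2, -101.8, 102.0]
orientation: [[-0.0, -0.999, 0.032], [0.001, 0.032, 0.999], [-1.0, 0.0, 0.001]]
ft_force: [0.4, 0.5, -0.0]
opening: 36.9
```

play_rows(commands=[{"tx": 0, "ty": 0.0015, "tz": 0, "turn": 0, "hand": 0.43}, {"tx": 0, "ty": 0, "tz": 0, "turn": 0, "hand": 0.43}])

```text
time: 8.75
tcp_pos: [507.3, -100.2, 102.1]
orientation: [[-0.0, -1.0, 0.031], [0.0, 0.031, 1.0], [-1.0, 0.0, 0.0]]
ft_force: [-0.3, 0.3, -0.4]
opening: 36.8
```

play_rows(commands=[{"tx": 0, "ty": 0.0015, "tz": 0, "turn": 0, "hand": 0.43}, {"tx": 0, "ty": 0, "tz": 0, "turn": 0, "hand": 0.43}])

```text
time: 9.0
tcp_pos: [507.3, -99.1, 102.1]
orientation: [[0.0, -0.999, 0.032], [-0.0, 0.032, 0.999], [-1.0, -0.0, -0.0]]
ft_force: [0.1, -1.1, -0.5]
opening: 36.7
```

Contact again at TCP y=-99.3 puts the handle at about -103.7, and the force signature (up to 28 N, a drop to 0, then light contact 3 mm later) means it clicked in. I'll back off to centre, lift clear and look.

play_rows(commands=[{"tx": 0, "ty": -0.0045, "tz": 0, "turn": 0, "hand": 0.6}, {"tx": 0, "ty": 0, "tz": 0, "turn": 0, "hand": 0.6}, {"tx": 0, "ty": 0, "tz": 0, "turn": 0, "hand": 0.6}, {"tx": 0, "ty": 0, "tz": 0.04, "turn": 0, "hand": 0.6}, {"tx": 0, "ty": 0, "tz": 0.05, "turn": 0, "hand": 0.6}, {"tx": -0.01, "ty": 0, "tz": 0.05, "turn": 0, "hand": 1}, {"tx": -0.03, "ty": 0, "tz": 0.05, "turn": 0, "hand": 1}, {"tx": -0.03, "ty": 0.02, "tz": 0.02, "turn": 0, "hand": 1}, {"tx": -0.02, "ty": 0.02, "tz": 0.02, "turn": 0, "hand": 1}, {"tx": 0, "ty": 0, "tz": 0, "turn": 0, "hand": 1}])

```text
time: 10.25
tcp_pos: [417.2, -62.9, 334.4]
orientation: [[0.005, -1.0, 0.03], [-0.001, 0.03, 1.0], [-1.0, -0.005, -0.001]]
ft_force: [0.5, -0.7, 0.5]
opening: 85.4
```

```bash
python3 - <<'E'
from h import *
im=save("wrist","w4")
s=get_state();print({k:np.round(s[k],3).tolist() for k in ("time","tcp_pos","opening","ft_force")})
for c in("wrist","top","scene"):
  if c!="wrist":save(c,c+"4")
  for l,z in(("push_handle",120),("shaft_nose",192),("slide",0),("pulley_center",17)):
    for r in place_of(c,l)[:2]:print(c,l,round(r["score"],2),np.round(r["location"],1),np.round(at(c,r["location"],z),1))
o=np.zeros((600,800,3),np.uint8)
o[:420,:560]=im
t=cv2.imread("pics/top4.png")[:,:,::-1][120:180,320:380];o[:240,560:]=cv2.resize(t,(240,240),interpolation=cv2.INTER_CUBIC)
t=cv2.imread("pics/scene4.png")[:,:,::-1][230:290,170:230];o[240:480,560:]=cv2.resize(t,(240,240),interpolation=cv2.INTER_CUBIC)
cv2.imwrite("pics/c4.png",o[:,:,::-1])
E
```

```text
{'time': 10.3, 'tcp_pos': [417.46, -63.431, 332.708], 'opening': 85.251, 'ft_force': [0.239, 0.291, -0.658]}
wrist push_handle 0.78 [250.4 248. ] [ 503.5 -102.9  120. ]
wrist push_handle 0.32 [169.  548.5] [406.7 274.7 120. ]
wrist shaft_nose 0.6 [360.3 244. ] [ 615.6 -107.8  192. ]
wrist slide 0.81 [285.1 255. ] [ 620.  -107.5    0. ]
wrist pulley_center 0.94 [173.1 548.1] [429.  366.1  17. ]
wrist pulley_center 0.9 [111.  491.4] [332.8 261.7  17. ]
top shaft_nose 0.64 [135.8 357.4] [ 622.9 -112.7  192. ]
top shaft_nose 0.56 [258.4 234.9] [347.2 147.9 192. ]
top pulley_center 0.91 [313.7 127. ] [222.5 415.5  17. ]
top pulley_center 0.66 [231.2 151.2] [423.  370.2  17. ]
scene slide 0.73 [287.4 219.2] [ 621.8 -102.3    0. ]
scene pulley_center 0.85 [235.4 393.9] [435.6 371.1  17. ]
scene pulley_center 0.72 [176.1 398.4] [214.8 404.4  17. ]
```

View pics/c4.png

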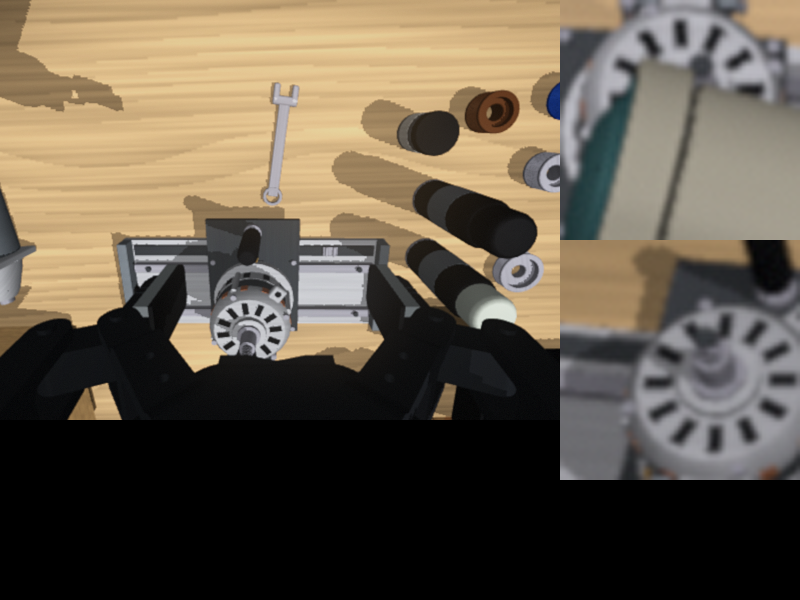

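The carriage is centred on the slide (carriage cols 205–300, slide cols 121–388). The ribbed pulley is the grey ring at (172,545); the cans and vee are where I expected. On to the pulley.

play_rows(commands=[{"tx": -0.004, "ty": 0.043, "tz": 0, "turn": 0, "hand": 1}, {"tx": -0.004, "ty": 0.043, "tz": 0, "turn": 0, "hand": 1}, {"tx": -0.004, "ty": 0.043, "tz": 0, "turn": 0, "hand": 1}, {"tx": -0.004, "ty": 0.043, "tz": 0, "turn": 0, "hand": 1}, {"tx": -0.004, "ty": 0.043, "tz": 0, "turn": 0, "hand": 1}, {"tx": -0.004, "ty": 0.043, "tz": 0, "turn": 0, "hand": 1}, {"tx": -0.004, "ty": 0.043, "tz": 0, "turn": 0, "hand": 1}, {"tx": -0.004, "ty": 0.043, "tz": 0, "turn": 0, "hand": 1}, {"tx": -0.004, "ty": 0.043, "tz": 0, "turn": 0, "hand": 1}, {"tx": -0.004, "ty": 0.043, "tz": 0, "turn": 0, "hand": 1}])

```text
time: 12.25
tcp_pos: [377.0, 367.9, 332.0]
orientation: [[0.0, -1.0, 0.032], [0.0, 0.032, 1.0], [-1.0, -0.0, 0.0]]
ft_force: [0.5, 0.6, -0.1]
opening: 85.4
```

play_rows(commands=[{"tx": 0, "ty": 0, "tz": -0.04, "turn": 0, "hand": 1}, {"tx": 0, "ty": 0, "tz": -0.04, "turn": 0, "hand": 1}, {"tx": 0, "ty": 0, "tz": -0.04, "turn": 0, "hand": 1}, {"tx": 0, "ty": 0, "tz": 0, "turn": 0, "hand": 1}])

```text
time: 12.75
tcp_pos: [376.1, 365.4, 208.8]
orientation: [[-0.005, -0.999, 0.032], [-0.004, 0.032, 0.999], [-1.0, 0.005, -0.005]]
ft_force: [0.9, 0.0, 0.5]
opening: 85.2
```

```bash
python3 - <<'E'
from h import *
im=save("wrist","w5")
s=get_state();print({k:np.round(s[k],3).tolist() for k in ("time","tcp_pos","opening","ft_force")})
for l,z in(("pulley_center",17),("vee_pulley_center",11)):
    for r in place_of("wrist",l)[:3]:print(l,round(r["score"],2),np.round(r["location"],1),np.round(at("wrist",r["location"],z),1))
# unobstructed nose, top+scene
for c in("top","scene"):
  save(c,c+"5")
  for l,z in(("push_handle",120),("shaft_nose",192)):
    for r in place_of(c,l)[:1]:print(c,l,round(r["score"],2),np.round(r["location"],1),np.round(at(c,r["location"],z),1))
o=np.zeros((480,800,3),np.uint8)
o[:420,:560]=im
t=cv2.imread("pics/top5.png")[:,:,::-1][120:180,320:380];o[:240,560:]=cv2.resize(t,(240,240),interpolation=cv2.INTER_CUBIC)
t=cv2.imread("pics/scene5.png")[:,:,::-1][230:290,170:230];o[240:480,560:]=cv2.resize(t,(240,240),interpolation=cv2.INTER_CUBIC)
cv2.imwrite("pics/c5.png",o[:,:,::-1])
E
```

```text
{'time': 12.8, 'tcp_pos': [377.025, 366.143, 211.785], 'opening': 85.673, 'ft_force': [-0.203, 0.501, 0.81]}
pulley_center 0.97 [142.5 290. ] [324.5 385.7  17. ]
pulley_center 0.85 [159.1 187.2] [339.8 264.3  17. ]
pulley_center 0.84 [229.6 277.8] [430.7 368.3  17. ]
vee_pulley_center 0.77 [345.5 274.1] [610.  358.2  11. ]
top push_handle 0.9 [193.1 350.4] [ 508.4 -107.3  120. ]
top shaft_nose 0.93 [136.  354.5] [ 622.3 -106.3  192. ]
scene push_handle 0.61 [228.8 220.8] [512.  -99.9 120. ]
scene shaft_nose 0.74 [237.  395.2] [547.3 322.5 192. ]
```

View pics/c5.png

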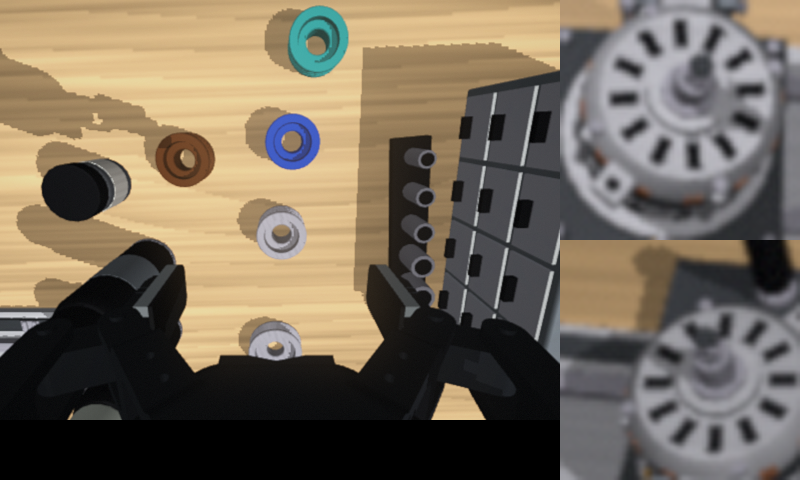

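The ribbed pulley is the light ring at (232,282), with blue at (141,292) and the vee at (345,274). I'll move over it and descend in stages.

play_rows(commands=[{"tx": 0.027, "ty": 0.002, "tz": 0, "turn": 0, "hand": 1}, {"tx": 0.026, "ty": 0.002, "tz": 0, "turn": 0, "hand": 1}, {"tx": 0, "ty": 0, "tz": -0.05, "turn": 0, "hand": 1}, {"tx": 0, "ty": 0, "tz": -0.05, "turn": 0, "hand": 1}, {"tx": 0, "ty": 0, "tz": -0.04, "turn": 0, "hand": 1}, {"tx": 0, "ty": 0, "tz": 0, "turn": 0, "hand": 1}, {"tx": 0, "ty": 0, "tz": 0, "turn": 0, "hand": 1}])

```text
time: 14.08
tcp_pos: [431.3, 371.2, 74.4]
orientation: [[0.003, -0.999, 0.032], [0.002, 0.032, 0.999], [-1.0, -0.002, 0.002]]
ft_force: [-0.2, -0.9, 0.4]
opening: 85.9
```

```bash
python3 - <<'E'
from h import *
im=save("wrist","w6")
for i in range(2):
  s=get_state();print({k:np.round(s[k],3).tolist() for k in ("time","tcp_pos","opening","ft_force")});snapshot("wrist")
for l,z in(("pulley_center",17),):
    for r in place_of("wrist",l)[:3]:print(l,round(r["score"],2),np.round(r["location"],1),np.round(at("wrist",r["location"],z),1))
cv2.imwrite("pics/w6.png",im[:,:,::-1])
E
```

```text
{'time': 14.125, 'tcp_pos': [431.551, 371.371, 74.902], 'opening': 85.785, 'ft_force': [-0.001, 0.838, -0.139]}
{'time': 14.175, 'tcp_pos': [431.544, 371.366, 74.869], 'opening': 85.272, 'ft_force': [0.274, -0.451, 0.613]}
pulley_center 0.88 [ 64.7 290.6] [320.5 385.4  17. ]
pulley_center 0.84 [219.3 269.1] [428.1 366.9  17. ]
pulley_center 0.63 [ 93.7 112.8] [334.9 263.4  17. ]
```

View pics/w6.png

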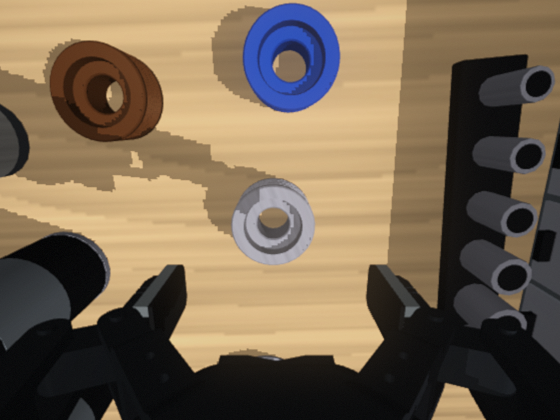

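The image shows the pulley's top rim centred at (223,273.5), between the open fingers (left tip col 165, right tip col 390).

```bash
python3 - <<'E'
from h import *
print(at("wrist",(223,273.5),34),at("wrist",(219,273.5),17))
E
```

```text
[425.78581073 370.49261802  34.        ] [427.99177629 370.31463784  17.        ]
```

play_rows(commands=[{"tx": -0.004, "ty": -0.001, "tz": -0.03, "turn": 0, "hand": 1}, {"tx": 0, "ty": 0, "tz": -0.03, "turn": 0, "hand": 1}, {"tx": 0, "ty": 0, "tz": -0.01, "turn": 0, "hand": 1}, {"tx": 0, "ty": 0, "tz": 0, "turn": 0, "hand": 1}])

```text
time: 14.78
tcp_pos: [426.5, 369.6, 2.5]
orientation: [[0.0, -0.999, 0.032], [0.0, 0.032, 0.999], [-1.0, -0.0, 0.0]]
ft_force: [0.6, -0.9, 0.7]
opening: 85.4
```

play_rows(commands=[{"tx": 0, "ty": 0, "tz": -0.004, "turn": 0, "hand": 1}, {"tx": 0, "ty": 0, "tz": -0.003, "turn": 0, "hand": 1}, {"tx": 0, "ty": 0, "tz": 0, "turn": 0, "hand": 1}])

```text
time: 15.15
tcp_pos: [426.4, 369.5, -4.8]
orientation: [[0.0, -0.999, 0.032], [0.0, 0.032, 0.999], [-1.0, -0.0, 0.0]]
ft_force: [0.8, -0.2, -0.6]
opening: 85.5
```

play_rows(commands=[{"tx": 0, "ty": 0, "tz": 0.002, "turn": 0, "hand": 0.9}, {"tx": 0, "ty": 0, "tz": 0, "turn": 0, "hand": 0}, {"tx": 0, "ty": 0, "tz": 0, "turn": 0, "hand": 0}, {"tx": 0, "ty": 0, "tz": 0, "turn": 0, "hand": 0}, {"tx": 0, "ty": 0, "tz": 0, "turn": 0, "hand": 0}, {"tx": 0, "ty": 0, "tz": 0, "turn": 0, "hand": 0}])

```text
time: 15.9
tcp_pos: [426.8, 369.8, -1.9]
orientation: [[0.001, -0.999, 0.032], [0.001, 0.032, 0.999], [-1.0, -0.001, 0.001]]
ft_force: [-1.7, -1.6, 4.8]
opening: 57.0
```

```bash
cat >> h.py <<'E'
def avg(n=6):
    P=[];F=[];O=[]
    for i in range(n):
        snapshot("wrist");s=get_state();P.append(s["tcp_pos"]);F.append(s["ft_force"]);O.append(s["opening"])
    print("tcp",np.mean(P,0).round(2),np.std(P,0).round(2),"F",np.mean(F,0).round(2),"open",np.mean(O).round(2),"t",s["time"]);return np.mean(P,0)
E
python3 -c "
from h import *
avg();print(np.round(get_state()['orientation'],4))"
```

```text
tcp [426.83 369.77  -1.94] [0.02 0.01 0.02] F [-0.75 -0.69  5.72] open 56.91 t 16.2
[[ 0.0013 -0.9995  0.0317]
 [ 0.001   0.0317  0.9995]
 [-1.     -0.0013  0.001 ]]
```

play_rows(commands=[{"tx": 0, "ty": 0, "tz": 0.01, "turn": 0, "hand": 0}, {"tx": 0, "ty": 0, "tz": 0.02, "turn": 0, "hand": 0}, {"tx": 0, "ty": 0, "tz": 0.03, "turn": 0, "hand": 0}, {"tx": 0, "ty": 0, "tz": 0.04, "turn": 0, "hand": 0}, {"tx": 0, "ty": 0, "tz": 0, "turn": 0, "hand": 0}])

```text
time: 16.82
tcp_pos: [427.8, 370.5, 100.5]
orientation: [[0.005, -0.999, 0.032], [0.004, 0.032, 0.999], [-1.0, -0.005, 0.004]]
ft_force: [-0.0, 0.2, -3.4]
opening: 57.2
```

```bash
python3 - <<'E'
from h import *
p=avg();print(np.round(get_state()['orientation'],4))
save("wrist","w7");save("scene","s7");save("top","t7")
for c in("wrist","scene","top"):
  for r in place_of(c,"pulley_center")[:4]:print(c,round(r["score"],2),np.round(r["location"],1),np.round(at(c,r["location"],p[2]+19),1))
E
```

```text
tcp [425.65 368.91  95.41] [0.47 0.37 1.08] F [-0.26 -0.17 -3.8 ] open 57.27 t 17.125
[[-0.0028 -0.9995  0.0318]
 [-0.002   0.0318  0.9995]
 [-1.      0.0028 -0.0021]]
wrist 0.95 [105.1 129. ] [343.2 305.  114.4]
wrist 0.57 [ 79.2 293.2] [334.6 380.8 114.4]
scene 0.87 [217.2 401.1] [438.  366.4 114.4]
scene 0.69 [204.2 356.1] [404.6 249.5 114.4]
scene 0.67 [178.  401.8] [303.9 381.4 114.4]
scene 0.42 [203.7 393.3] [395.5 349.7 114.4]
top 0.88 [314. 127.] [225.2 388.3 114.4]
top 0.68 [266.9 194.1] [332.  245.1 114.4]
top 0.67 [221.6 141.5] [432.4 370.1 114.4]
```

```bash
python3 - <<'E'
from h import *
a,b=(135.9,355.4),(253.4,206.6)
print(at("top",a,192),at("scene",b,192))
s=0;t=0
for c,q in(("top",a),("scene",b)):
    o,d=ray(c,q);d/=np.linalg.norm(d);P=np.eye(3)-np.outer(d,d);s=s+P;t=t+P@o
print(np.linalg.solve(s,t))
for f,c,q in(("top5","top",a),("scene5","scene",b)):
    im=cv2.imread(f"pics/{f}.png",0);r,k=int(q[0]),int(q[1]);print(im[r-7:r+8,k-8:k+9])
for c in("top","scene"):print(c,proj(c,(620,-107,192)),proj(c,(620,-107,142)))
E
```

```text
[ 622.55443042 -108.31479507  192.        ] [ 621.71275465 -104.25125505  192.        ]
[ 622.01546309 -106.19811276  192.50249366]
[[171 116  55  35  90 155 177 178 176 152  95  41  47  96 134 166 173]
 [171 123  61  32  85 154 178 182 171 128  68  34  76 131 154 172 179]
 [174 130  75  47  86 155 180 179 157 100  44  48 109 159 175 179 182]
 [175 144 112  99 117 162 180 174 138  80  42  78 139 174 182 183 182]
 [179 166 156 154 161 174 177 163 132  92  71 112 162 181 184 182 176]
 [182 182 182 182 181 173 156 131 118  98 101 143 175 183 179 164 148]
 [184 185 186 185 178 149 110  84  78  76 103 154 179 178 159 121  85]
 [185 183 180 176 164 119  76  64  63  63  88 141 171 164 124  75  37]
 [181 174 166 162 149 107  68  62  65  63  78 128 166 160 117  69  60]
 [171 156 147 151 139 104  70  60  62  60  83 132 170 172 148 122 123]
 [161 143 142 144 127  99  76  63  63  67  91 133 169 180 173 164 170]
 [153 133 138 138 113  94  86  83  82  86 102 123 156 176 174 167 175]
 [146 122 126 138 122 104  99  98  95 102 105 112 138 168 169 153 154]
 [138 109 108 130 136 126 111 100  96 102 102
[... 731 characters left out ...]
 146]
 [154 156 156 150 131  90  60  55  55  53  61  83 110 129 140 150 146]
 [137 145 147 147 139 116  78  61  63  71  80 100 122 134 141 154 156]
 [ 89 106 117 123 119 108  88  77  84 101 111 115 124 132 137 151 158]
 [ 41  58  82 103 107  98  84  80  80  94  99 107 119 128 124 137 152]
 [ 26  38  70 100 107 102  96  93  88  88  91 101 116 123 112 120 139]
 [ 55  59  86 104 109 111 115 106  97  90  99 109 119 115 101 111 134]]
top (np.float64(136.99776422339855), np.float64(354.81154007960544)) (np.float64(143.70535580423822), np.float64(351.46121581341697))
scene (np.float64(252.6455097195272), np.float64(205.53166418828263)) (np.float64(262.6596202189934), np.float64(209.07474507794976))
```

play_rows(commands=[{"tx": 0, "ty": 0, "tz": 0.04, "turn": 0, "hand": 0}, {"tx": 0, "ty": 0, "tz": 0.05, "turn": 0, "hand": 0}, {"tx": 0, "ty": 0, "tz": 0.05, "turn": 0, "hand": 0}, {"tx": 0, "ty": 0, "tz": 0.05, "turn": 0, "hand": 0}, {"tx": 0, "ty": 0, "tz": 0.01, "turn": 0, "hand": 0}, {"tx": 0.006, "ty": -0.016, "tz": 0, "turn": 0, "hand": 0}, {"tx": 0.013, "ty": -0.032, "tz": 0, "turn": 0, "hand": 0}, {"tx": 0.013, "ty": -0.032, "tz": 0, "turn": 0, "hand": 0}, {"tx": 0.013, "ty": -0.032, "tz": 0, "turn": 0, "hand": 0}, {"tx": 0.013, "ty": -0.032, "tz": 0, "turn": 0, "hand": 0}])

```text
time: 18.68
tcp_pos: [484.2, 223.2, 293.9]
orientation: [[-0.004, -0.999, 0.032], [-0.002, 0.032, 0.999], [-1.0, 0.004, -0.002]]
ft_force: [-0.4, -0.4, -4.3]
opening: 56.6
```

play_rows(commands=[{"tx": 0.013, "ty": -0.032, "tz": 0, "turn": 0, "hand": 0}, {"tx": 0.013, "ty": -0.032, "tz": 0, "turn": 0, "hand": 0}, {"tx": 0.013, "ty": -0.032, "tz": 0, "turn": 0, "hand": 0}, {"tx": 0.013, "ty": -0.032, "tz": 0, "turn": 0, "hand": 0}, {"tx": 0.013, "ty": -0.032, "tz": 0, "turn": 0, "hand": 0}, {"tx": 0.013, "ty": -0.032, "tz": 0, "turn": 0, "hand": 0}, {"tx": 0.013, "ty": -0.032, "tz": 0, "turn": 0, "hand": 0}, {"tx": 0.013, "ty": -0.032, "tz": 0, "turn": 0, "hand": 0}, {"tx": 0.013, "ty": -0.032, "tz": 0, "turn": 0, "hand": 0}, {"tx": 0.013, "ty": -0.032, "tz": 0, "turn": 0, "hand": 0}])

```text
time: 19.92
tcp_pos: [613.7, -96.6, 293.6]
orientation: [[-0.005, -0.999, 0.032], [0.001, 0.032, 0.999], [-1.0, 0.005, 0.001]]
ft_force: [-0.5, -0.3, -3.2]
opening: 57.2
```

play_rows(commands=[{"tx": 0, "ty": 0, "tz": 0, "turn": 0, "hand": 0}, {"tx": 0, "ty": 0, "tz": 0, "turn": 0, "hand": 0}, {"tx": 0, "ty": 0, "tz": 0, "turn": 0, "hand": 0}])

```text
time: 20.3
tcp_pos: [613.9, -93.9, 296.5]
orientation: [[-0.001, -1.0, 0.031], [0.0, 0.031, 1.0], [-1.0, 0.001, 0.0]]
ft_force: [0.8, -0.2, -3.4]
opening: 57.4
```

```bash
python3 -c "
from h import *
avg();print(np.round(get_state()['orientation'],4))"
```

```text
tcp [614.18 -93.99 297.11] [0.08 0.14 0.14] F [-0.41  0.24 -3.83] open 57.19 t 20.6
[[ 3.000e-04 -9.995e-01  3.120e-02]
 [ 0.000e+00  3.120e-02  9.995e-01]
 [-1.000e+00 -3.000e-04  0.000e+00]]
```

play_rows(commands=[{"tx": 0.0075, "ty": -0.0128, "tz": 0.04, "turn": 0, "hand": 0}, {"tx": 0, "ty": 0, "tz": 0.05, "turn": 0, "hand": 0}, {"tx": 0, "ty": 0, "tz": 0, "turn": 0, "hand": 0}, {"tx": 0, "ty": 0, "tz": 0, "turn": 0, "hand": 0}, {"tx": 0, "ty": 0, "tz": 0, "turn": 0, "hand": 0}])

```text
time: 21.22
tcp_pos: [621.7, -107.2, 384.5]
orientation: [[-0.004, -0.999, 0.032], [0.001, 0.032, 1.0], [-1.0, 0.004, 0.001]]
ft_force: [0.9, -0.2, -3.1]
opening: 57.0
```

```bash
python3 - <<'E'
from h import *
p=avg(3)
w=save("wrist","w8");print(camera_info("wrist")["origin"])
for l,z in(("shaft_nose",192),("push_handle",120),("slide",0),("pulley_center",p[2]+19)):
  for r in place_of("wrist",l)[:2]:print(l,round(r["score"],2),np.round(r["location"],1),np.round(at("wrist",r["location"],z),1))
s=save("scene","s8")
for l,z in(("shaft_nose",192),("push_handle",120),("pulley_center",p[2]+19)):
  for r in place_of("scene",l)[:2]:print("scene",l,round(r["score"],2),np.round(r["location"],1),np.round(at("scene",r["location"],z),1))
print("expect wrist nose",proj("wrist",(622,-107,192)),"scene nose",proj("scene",(622,-107,192)),"pulley",proj("scene",(p[0],p[1],p[2]+19)))
r,k=map(int,proj("wrist",(622,-107,192)))
a=cv2.resize(w[r-60:r+80,k-70:k+70],(560,560),interpolation=cv2.INTER_CUBIC)
b=cv2.resize(s[200:340,170:230],(240,560),interpolation=cv2.INTER_CUBIC)
print("wrist crop origin",r-60,k-70)
cv2.imwrite("pics/c8.png",cv2.cvtColor(np.hstack([a,b]),cv2.COLOR_RGB2BGR))
E
```

```text
tcp [ 621.66 -107.26  385.27] [0.01 0.02 0.37] F [-0.44  0.1  -3.03] open 57.06 t 21.375
[ 550.93671199 -104.13666053  553.35374036]
shaft_nose 0.83 [188.3 277.5] [ 621.3 -104.6  192. ]
push_handle 0.59 [ 91.9 277.7] [ 505.8 -100.6  120. ]
push_handle 0.48 [189.3 275.9] [ 636.8 -107.1  120. ]
slide 0.87 [167.3 274.6] [ 620.3 -109.     0. ]
pulley_center 0.71 [268.4 272.1] [ 623.7 -108.6  404.3]
scene shaft_nose 0.63 [255.  207.8] [ 625.5 -100.8  192. ]
scene push_handle 0.98 [223.7 220.9] [ 496.6 -102.2  120. ]
scene pulley_center 0.85 [202.1 394.6] [604.4 265.  404.3]
scene pulley_center 0.71 [177.6 398.9] [547.4 277.9 404.3]
expect wrist nose (np.float64(188.6415224605789), np.float64(275.6144349476679)) scene nose (np.float64(253.43298591685172), np.float64(205.3661677354901)) pulley (np.float64(197.35322354029628), np.float64(185.36257225776927))
wrist crop origin 128 205
```

View pics/c8.png

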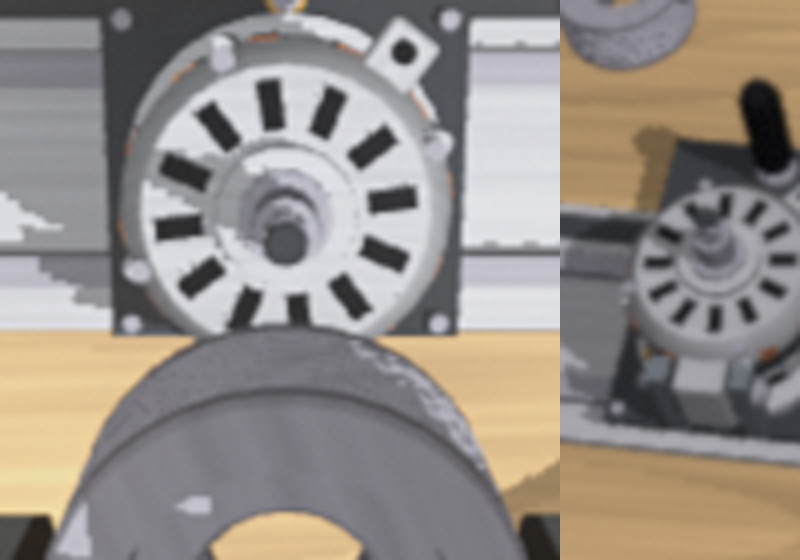

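The wrist view shows the nose tip at crop (286,242), i.e. image (188.4,276.1). The held pulley is level below it, bottom edge at crop row 325, top rim edge at row 388, bore centred at col ~287. I'll compare this with a model of the pulley on the tool axis.

```bash
python3 - <<'E'
from h import *
p=np.array(get_state()["tcp_pos"]);print(p,at("wrist",(188.2,276.1),192))
C=lambda r,c:(round(4*(r-128+.5)-.5),round(4*(c-205+.5)-.5))
n=np.arange(0,2*np.pi,.02)
for dx in(-3,0,3):
  for R,h in((30,1.94),(30,35.94),(12,35.94)):
    q=np.array([C(*proj("wrist",(p[0]+dx+R*np.cos(a),p[1]+R*np.sin(a),p[2]+h))) for a in n])
    m=q[q[:,0]<520];print(dx,R,h,"top row",q[:,0].min(),"cols@all",q[:,1].min(),q[:,1].max(),"rows480 cols",sorted(q[np.abs(q[:,0]-480)<12][:,1])[::max(1,len(q[np.abs(q[:,0]-480)<12])-1)])
# unwound bore
im=cv2.imread("pics/w8.png",0);print(im[250:290:3,240:316:2])
E
```

```text
[ 621.81754303 -107.37667194  387.05960824] [ 621.47859482 -106.39842878  192.        ]
-3 30 1.94 top row 284 cols@all 72 485 rows480 cols [np.int64(72), np.int64(485)]
-3 30 35.94 top row 352 cols@all 23 530 rows480 cols [np.int64(44), np.int64(509)]
-3 12 35.94 top row 501 cols@all 176 378 rows480 cols []
0 30 1.94 top row 305 cols@all 74 485 rows480 cols [np.int64(74), np.int64(485)]
0 30 35.94 top row 378 cols@all 26 529 rows480 cols [np.int64(60), np.int64(494)]
0 12 35.94 top row 525 cols@all 177 378 rows480 cols []
3 30 1.94 top row 326 cols@all 75 484 rows480 cols [np.int64(77), np.int64(483)]
3 30 35.94 top row 403 cols@all 28 529 rows480 cols [np.int64(80), np.int64(477)]
3 12 35.94 top row 549 cols@all 178 378 rows480 cols []
[[129 130 133 131 132 130 131 131 126 128 128 129 130 129 131 130 128 123
  121 122 124 126 126 126 129 126 123 122 123 124 127 126 125 124 125 126
  125 124]
 [129 130 130 132 133 153 187 194 189 129 128 128 130 129 129 130 130 125
  122 121 122 126 127 128 129 128 123 123 121 118 122 126 125 125 124 123
  124 124]
 [129 129 129 127 128 132 155 158 
[... 1174 characters left out ...]
  78  79  77  77  77  75  74  96 118 122 120 118 120
  123 126]
 [189 189 190 190 191 184 158  99  97  90  86  73  68  69  71  72  73  74
   75  77  77  76  79  78  77  76  76  76  77  74 100 120 123 120 120 117
  121 124]
 [190 190 190 189 191 187 166  95  96  91  86  82  68  70  72  72  74  76
   77  77  76  77  80  76  78  77  76  78  77  75 119 147 124 121 121 117
  118 122]
 [190 191 190 190 189 190 174 151  92  88  86  84  77  71  72  73  73  76
   78  77  77  78  75  77  80  77  76  77  74  94 140 168 127 123 121 119
  117 118]
 [189 191 189 190 188 190 188 168 135  84  87  81  79  72  73  74  74  75
   76  77  74  77  78  79  76  79  78  77  91 122 184 167 126 125 122 119
  120  98]]
```

```bash
cat > fit.py <<'E'
from h import *
from scipy.optimize import least_squares
s0=get_state();w=snapshot("wrist");cv2.imwrite("pics/w9.png",w[:,:,::-1])
p=np.array(s0["tcp_pos"]);R=np.array(s0["orientation"]);print("tcp",p)
hsv=cv2.cvtColor(w,cv2.COLOR_RGB2HSV).astype(float);g=cv2.cvtColor(w,cv2.COLOR_RGB2GRAY).astype(float)
bot=[];top=[]
for c in range(230,326,3):
    col=hsv[195:300,c,1]
    if c<262 or c>292:   # wood (saturated) to steel
        k=[i for i in range(1,60) if col[i-1]>70 and col[i]<=70 and np.all(col[i+1:i+6]<70)]
        if k:
            i=k[-1];f=(col[i-1]-70)/(col[i-1]-col[i]);bot.append((195+i-1+f,c))
    d=g[:,c];lap=d[:-2]+d[2:]-2*d[1:-1]
    r0=int(bot[-1][0]) if bot and bot[-1][1]==c else 210
    i=r0+6+int(np.argmax(lap[r0+5:r0+32]));top.append((i,c,lap[i-1]))
print("bot",np.round(bot,1).tolist());print("top",[(a,b,round(l)) for a,b,l in top])
E
python3 fit.py
```

```text
tcp [ 621.81754303 -107.37667194  387.05960824]
bot [[234.2, 230.0], [229.9, 233.0], [226.1, 236.0], [223.1, 239.0], [220.2, 242.0], [218.1, 245.0], [216.1, 248.0], [214.3, 251.0], [212.3, 254.0], [213.4, 299.0], [215.0, 302.0], [216.2, 305.0], [218.4, 308.0], [220.7, 311.0], [223.5, 314.0], [226.5, 317.0], [230.4, 320.0], [235.1, 323.0]]
top [(244, 230, 21), (241, 233, 21), (239, 236, 21), (236, 239, 23), (234, 242, 22), (233, 245, 25), (231, 248, 28), (230, 251, 29), (229, 254, 31), (228, 257, 33), (227, 260, 25), (227, 263, 21), (226, 266, 25), (226, 269, 28), (225, 272, 22), (225, 275, 25), (225, 278, 23), (225, 281, 22), (226, 284, 25), (226, 287, 25), (227, 290, 27), (227, 293, 25), (228, 296, 26), (229, 299, 23), (230, 302, 24), (232, 305, 27), (233, 308, 27), (235, 311, 19), (233, 314, 23), (239, 317, 19), (241, 320, 20), (245, 323, 15)]
```

```bash
cat >> fit.py <<'E'
ci=camera_info("wrist");K=np.array(ci["K"]);Rc=np.array(ci["orientation"]);o=np.array(ci["origin"])
def hit(rc,z):
    d=np.linalg.inv(K)@[rc[1],rc[0],1.];d=Rc@[d[0],-d[1],-d[2]];return o+d*(z-o[2])/d[2]
top=[t for t in top if t[1] not in(314,)]
def res(v,sep=False):
    dx,dy,h=v[:3];r=[]
    for q in bot:
        a=hit(q,p[2]+h);r.append(np.hypot(a[0]-p[0]-dx,a[1]-p[1]-dy)-30)
    if not sep:
        for q in top:
            a=hit(q,p[2]+h+34);r.append(np.hypot(a[0]-p[0]-dx,a[1]-p[1]-dy)-v[3])
    return np.array(r)
f=least_squares(res,[0,0,2,30]);print("dx dy h Rtop",f.x.round(2),"rms",np.sqrt(np.mean(f.fun**2)).round(2))
for h in(1.9,):
    f=least_squares(lambda v:res([v[0],v[1],h,v[2]]),[0,0,30]);print("h fixed",f.x.round(2),np.sqrt(np.mean(f.fun**2)).round(2))
    f=least_squares(lambda v:res([v[0],v[1],h],True),[0,0]);print("bottom only",f.x.round(2),np.sqrt(np.mean(f.fun**2)).round(2))
print(g[180:200,266:288].astype(int))
m=(g[184:194,270:283]<105);yy,xx=np.nonzero(m);c=(yy.mean()+184,xx.mean()+270);print("nose px",c,hit(c,192))
E
python3 fit.py | tail -25
```

```text
[173 181 178 169 144  85  74  80  83  83  84  83  83  82  80  97 152 182
  178 193 210 221]
 [202 195 180 176 161 103  76  82  84  83  83  83  84  81  79 111 165 179
  175 202 218 222]
 [218 214 197 174 154 116  75  79  83  82  84  83  82  79  83 121 167 181
  198 214 221 221]
 [215 214 208 195 173 131  90  78  78  80  80  81  80  79 101 140 172 197
  211 216 216 216]
 [212 212 212 212 201 175 137 108  84  78  79  79  82 102 149 190 203 211
  214 215 214 214]
 [218 218 218 220 217 212 201 184 154 132 115 127 142 173 204 217 219 219
  219 219 219 217]
 [218 220 218 220 220 220 219 215 207 199 195 197 203 211 219 220 219 219
  219 220 219 219]
 [214 214 214 220 219 220 219 219 218 219 219 220 219 220 219 218 219 218
  217 217 217 217]
 [214 211 212 217 219 219 219 220 220 220 220 220 220 220 220 219 219 218
  215 215 215 213]
 [212 213 214 209 205 210 211 219 220 218 219 220 219 221 220 217 217 217
  215 215 203 168]
 [152 168 201 213 212 215 214 217 210 206 218 219 220 220 221 218 217 217
  216 218 190 112]
 [ 75  88 132 171 202 216 219 218 213 212 218 218 220 219 218 217 218 218
  218 218 207 151]]
nose px (np.float64(187.82142857142858), np.float64(275.9166666666667)) [ 621.00574976 -106.60464803  192.        ]
```

```bash
python3 fit.py | grep -E "dx|fixed|only|tcp|rms|nose"; python3 -c "
from h import *
avg(3)"
```

```text
tcp [ 621.8160442  -107.39577212  387.03773566]
dx dy h Rtop [ 2.34  1.13  2.52 31.  ] rms 0.44
h fixed [ 2.47  1.12 30.95] 0.44
bottom only [2.49 1.  ] 0.14
nose px (np.float64(187.8780487804878), np.float64(275.8048780487805)) [ 621.06718578 -106.74027496  192.        ]
tcp [ 621.81 -107.39  387.02] [0.   0.02 0.02] F [ 0.16  0.05 -3.42] open 56.91 t 22.125
```

```bash
cat > fit6.py <<'E'
from h import *
from scipy.optimize import least_squares
im=cv2.imread("pics/w6.png");S=cv2.cvtColor(im,cv2.COLOR_BGR2HSV)[:,:,1].astype(float)
s=get_state();ci=camera_info("wrist");K=np.array(ci["K"]);Rc=np.array(ci["orientation"])
o=np.array(ci["origin"])-np.array(s["tcp_pos"])+[431.54,371.37,74.88];print(o)
def hit(rc,z):
    d=np.linalg.inv(K)@[rc[1],rc[0],1.];d=Rc@[d[0],-d[1],-d[2]];return o+d*(z-o[2])/d[2]
m=(S<70).astype(np.uint8);n,lab,st,ce=cv2.connectedComponentsWithStats(m)
l=lab[230,240] or lab[250,273];print(st[lab[250,273]],st[lab[230,240]])
E=[]
L=lab[250,273]
for c in range(240,310,4):
    r=np.nonzero(lab[:,c]==L)[0];
    b=r.max();f=(70-S[b,c])/(S[b+1,c]-S[b,c]);E.append((b+f,c))
for r in range(225,250,4):
    c=np.nonzero(lab[r]==L)[0];a,b=c.min(),c.max()
    E.append((r,a-(70-S[r,a])/(S[r,a-1]-S[r,a])));E.append((r,b+(70-S[r,b])/(S[r,b+1]-S[r,b])))
P=np.array([hit(e,34)[:2] for e in E])
f=least_squares(lambda v:np.hypot(*(P-v[:2]).T)-v[2],[427,370,30]);print("centre R",f.x.round(2),"rms",np.sqrt(np.mean(f.fun**2)).round(2))
f=least_squares(lambda v:np.hypot(*(P-v[:2]).T)-30,[427,370]);print("R=30",f.x.round(2))
E
python3 fit6.py
```

```text
[360.53528508 374.61549945 241.95944454]
[ 231  178   85   87 5319] [ 231  178   85   87 5319]
centre R [428.74 370.03  30.28] rms 0.07
R=30 [429.09 370.02]
```

The wrist-image fit puts the held pulley's axis at TCP +(2.4, 1.0) and the nose at (621.1,-106.7). Since camera bias cancels in the difference, the TCP target is about (619,-107.6). I'll move there and come down in stages.

play_rows(commands=[{"tx": -0.0026, "ty": -0.0002, "tz": -0.03, "turn": 0, "hand": 0}, {"tx": 0, "ty": 0, "tz": -0.04, "turn": 0, "hand": 0}, {"tx": 0, "ty": 0, "tz": -0.04, "turn": 0, "hand": 0}, {"tx": 0, "ty": 0, "tz": -0.03, "turn": 0, "hand": 0}, {"tx": 0, "ty": 0, "tz": -0.015, "turn": 0, "hand": 0}, {"tx": 0, "ty": 0, "tz": 0, "turn": 0, "hand": 0}, {"tx": 0, "ty": 0, "tz": 0, "turn": 0, "hand": 0}, {"tx": 0, "ty": 0, "tz": 0, "turn": 0, "hand": 0}])

```text
time: 23.12
tcp_pos: [619.7, -107.7, 233.7]
orientation: [[0.003, -0.999, 0.032], [-0.001, 0.032, 0.999], [-1.0, -0.003, -0.0]]
ft_force: [0.6, -0.4, -2.7]
opening: 57.1
```

```bash
python3 - <<'E'
from h import *
p=avg(3)
s=save("scene","s10");save("top","t10")
for c in("scene","top"):
  for l,z in(("push_handle",120),("pulley_center",p[2]+19),("slide",0)):
    for r in place_of(c,l)[:2]:print(c,l,round(r["score"],2),np.round(r["location"],1),np.round(at(c,r["location"],z),1))
print("pulley exp scene: TCP",proj("scene",(p[0],p[1],p[2]+19)))
hsv=cv2.cvtColor(s,cv2.COLOR_RGB2GRAY)
r,k=map(int,proj("scene",(p[0],p[1],p[2]+19)));print(r,k)
np.set_printoptions(linewidth=250)
print(hsv[r-14:r+22,k-22:k+23])
E
```

```text
tcp [ 619.53 -107.66  233.04] [0.08 0.02 0.27] F [ 0.14 -0.07 -3.9 ] open 57.36 t 23.275
scene push_handle 0.87 [226.4 219.3] [ 505.1 -105.   120. ]
scene push_handle 0.2 [286.5 217.7] [668.9 -81.3 120. ]
scene pulley_center 0.77 [243.6 201. ] [ 630.4 -104.6  252. ]
scene pulley_center 0.66 [207.7 355.4] [513.8 222.6 252. ]
scene slide 0.68 [288.  219.4] [ 623.4 -101.5    0. ]
top push_handle 0.47 [159.8 162.2] [577.7 330.4 120. ]
top pulley_center 0.96 [264.1 196.4] [329.8 219.4 252. ]
top pulley_center 0.76 [313.6 128.5] [230.8 347.1 252. ]
pulley exp scene: TCP (np.float64(239.05648243138484), np.float64(200.53546400002452))
239 200
[[ 17  14  17 ...  15  16  17]
 [ 14  15  17 ...  18  16  16]
 [ 12  16  15 ...  15  15  17]
 ...
 [ 41  41  41 ... 123  76  44]
 [ 53  49  47 ... 134  82  61]
 [ 84  78  74 ... 144 115 112]]
```

```bash
python3 - <<'E'
from h import *
import sys;np.set_printoptions(linewidth=300,threshold=sys.maxsize)
s=cv2.imread("pics/s10.png",0);print(s[230:264,182:224])
p=(619.5,-107.65,233.0)
for dx in(0,2.4):
  for h in(1.94,35.94):
    q=np.array([proj("scene",(p[0]+dx+30*np.cos(a),p[1]+30*np.sin(a),p[2]+h)) for a in np.arange(0,6.28,.05)])
    print(dx,h,"row max",q[:,0].max().round(1),"at col",q[q[:,0].argmax(),1].round(1),"cols",q[:,1].min().round(1),q[:,1].max().round(1))
E
```

```text
[[ 49  17   9   7  18  55  95 111 101  95  90  83  73  66  66  68  73  77  79  79  78  74  68  63  57  51  41  25  15  15  18  18  22  20  17  14  13  16  15  17  17  15]
 [ 44  17  11  12  22  54  85 100  97  90  78  68  64  73  85  84  89  91  92  91  90  90  88  82  74  68  60  44  26  19  16  19  20  21  18  13  14  14  17  20  16  16]
 [ 40  17  15  16  36  70  91  96  93  81  65  62  70  90 107 101 100  98  96  95  93  94  95  92  86  78  72  62  41  24  21  19  21  17  15  14  14  15  11  17  18  15]
 [ 48  23  14  23  57  94 103  97  88  70  61  73  85  96 102 105 107  95  88  86  87  90  93  95  93  89  81  70  50  39  30  27  19  16  12   9  16  13  11  13  12  14]
 [ 60  34  22  39  83 119 124 105  80  62  68  83  93  95  94  89  86  76  70  70  71  76  84  91  94  94  89  78  63  56  51  47  34  21  15  11  16  18  12  10  13  10]
 [ 65  45  29  55 102 132 135 119  86  76  93 104 105  98  83  69  64  62  61  63  62  65  71  82  92  94  93  85  72  61  64  61  53  31  18  17  19  19  13  12  10  10]
 [ 70  56  37  64 112 134 137 122  99 106 125 130 126 107  77  59  56  57 
[... 4224 characters left out ...]
83  82 104 139 159 160 148 131 122 112 103  96  94 105 111 108 105 113 123 121 116 124 125 117 102  90 106 133 146 157 164 163 158 154 146 146 153]
 [109 110 108 107 105  99  92 114 149 161 162 158 153 144 127 113 110 108 112 114 107  96  90 103 115 116 116 113 101  91  88 103 132 143 150 161 163 159 157 155 149 146]
 [101 102  99  99 103 100  95 121 148 150 147 148 145 142 127 105 106 114 121 115 108  97  82  76  86  92  94  93  90  88  88 104 133 143 149 160 162 157 151 146 119 100]]
0 1.94 row max 255.4 at col 199.9 cols 187.9 215.9
0 35.94 row max 247.6 at col 197.0 cols 184.6 213.6
2.4 1.94 row max 256.4 at col 199.7 cols 187.7 215.7
2.4 35.94 row max 248.7 at col 196.7 cols 184.3 213.4
```

Scene edges agree: the pulley's top front edge is at row 248.6, col 198. That gives an apparent axis about (621.5,-105.2), against the nose's (621.7,-104.3) in the same camera, so they line up within about 1 mm. Final descent.

play_rows(commands=[{"tx": 0, "ty": 0, "tz": -0.015, "turn": 0, "hand": 0}, {"tx": 0, "ty": 0, "tz": -0.01, "turn": 0, "hand": 0}, {"tx": 0, "ty": 0, "tz": -0.005, "turn": 0, "hand": 0}, {"tx": 0, "ty": 0, "tz": -0.003, "turn": 0, "hand": 0}, {"tx": 0, "ty": 0, "tz": 0, "turn": 0, "hand": 0}, {"tx": 0, "ty": 0, "tz": 0, "turn": 0, "hand": 0}, {"tx": 0, "ty": 0, "tz": 0, "turn": 0, "hand": 0}, {"tx": 0, "ty": 0, "tz": 0, "turn": 0, "hand": 0}])

```text
time: 24.68
tcp_pos: [619.3, -107.6, 199.2]
orientation: [[0.0, -0.999, 0.032], [0.0, 0.032, 0.999], [-1.0, -0.0, 0.0]]
ft_force: [-0.3, -0.4, -4.0]
opening: 57.2
```

```bash
python3 -c "
from h import *
avg(3);avg(3);print(np.round(get_state()['orientation'],4))"
```

```text
tcp [ 619.24 -107.59  199.11] [0.02 0.   0.05] F [ 0.05  0.18 -3.54] open 56.98 t 24.825
tcp [ 619.22 -107.6   199.03] [0.   0.02 0.01] F [-0.04 -0.48 -3.97] open 57.04 t 24.975
[[ 0.000e+00 -9.995e-01  3.180e-02]
 [ 1.000e-04  3.180e-02  9.995e-01]
 [-1.000e+00 -0.000e+00  1.000e-04]]
```

play_rows(commands=[{"tx": -0.0002, "ty": 0, "tz": -0.001, "turn": 0, "hand": 0}, {"tx": 0, "ty": 0, "tz": 0, "turn": 0, "hand": 0}, {"tx": 0, "ty": 0, "tz": 0, "turn": 0, "hand": 0}, {"tx": 0, "ty": 0, "tz": 0, "turn": 0, "hand": 0}, {"tx": 0, "ty": 0, "tz": 0, "turn": 0, "hand": 0}, {"tx": 0, "ty": 0, "tz": 0, "turn": 0, "hand": 0}])

```text
time: 25.72
tcp_pos: [619.0, -107.6, 198.0]
orientation: [[0.0, -0.999, 0.032], [0.0, 0.032, 0.999], [-1.0, -0.0, 0.0]]
ft_force: [0.1, -0.7, -3.6]
opening: 57.2
```

```bash
python3 -c "
from h import *
avg(3);print(np.round(get_state()['joint_velocities'],4))
snapshot('scene')
for l,z in(('push_handle',120),('spray_can_a_center',94),('pulley_center',217),('carton',0)):
  for r in place_of('scene',l)[:2]:print(l,round(r['score'],2),np.round(at('scene',r['location'],z),1))
print(hand_in())"
```

```text
tcp [ 619.01 -107.59  198.03] [0.   0.02 0.01] F [ 0.04  0.09 -3.7 ] open 56.88 t 25.875
[ 0.0021 -0.      0.0014  0.0004  0.0002  0.0016]
push_handle 0.93 [504.2 -97.6 120. ]
push_handle 0.53 [467.5 -31.7 120. ]
spray_can_a_center 0.9 [467.8 195.   94. ]
spray_can_a_center 0.18 [ 490.1 -104.9   94. ]
pulley_center 0.9 [389.8 345.  217. ]
pulley_center 0.87 [484.5 227.1 217. ]
carton 0.74 [716.6 216.6   0. ]
the job is handed in; nothing more can be done
None
```

The carriage is clicked into the middle station. The arm is holding the ribbed pulley still and level above the alternator's shaft. I handed the job in at about 26 s of the 61 s allowed.

- **Carriage:** I pushed the black handle with one finger. The force rose to about 28 N at the ridge, more than the 15 N stated. Pictures showed nothing in the way, so I pushed on; it went over and the force dropped to zero. A light touch afterwards put the handle within 1 mm of where the middle station should have it.
- **Pulley:** I gripped it, carried it about 300 mm above the bench over the cans, and brought it down over the shaft in stages. The wrist force of -3.7 N matches the pulley's weight alone, so it is not touching the alternator.
- **Position:** The underside is about 8 mm above the shaft's tip, going by the grip height measured on the bench. The tool is level and the joints are still. The wrist and overview cameras both put the bore within about 1 mm of the shaft.

Some checks were less certain:
- **Bore position in the grip:** the cameras put it 1.3 to 2.4 mm off the tool centre in x. I aimed by the difference between pulley and shaft in the same picture, so some 1 to 2 mm of error in x is possible.
- **Final network checks:** the handle reading was about 6 mm off in y from the position found by touch. The network did not find the held pulley in the last picture.
- **Clutter:** in the last network check one can and the carton read within 5 mm of where they started. I did not check the rest of the clutter again, and I had no viewing left for the finished pose.

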